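# Empty the drying tray and gauge its enamel

### The arm

A 6-joint arm with a two-finger parallel gripper is mounted at the origin on a cart in front of the work surface, level with it; the furniture and walls round the work are solid. World frame = base frame: x ahead of the robot, y to its left, z up, the work surface at z = 0. Lengths are in mm, angles in degrees, forces in N, time in s.
With the tool pointing down it reaches from about 250 to 850 mm from the base axis. Payload 12.5 kg.
Tool frame: the origin (TCP) lies on the centre line of the jaws, within the pads' length; the fingertips stand 14 mm ahead of it and the grasp point (between the pads) lies 5 mm behind it (arm.tcp_to_tips is the distance from the TCP to the fingertips, in mm); z points along the fingers, y is the line along which they close (so a half turn about z gives the same grasp; the last joint's range is limited). The gripper opens to 93 mm and grips with 3 to 60 N. Pads are 15 mm wide; open, the fingers measure 128 mm over their backs; the gripper's body (75 mm by 188 mm) begins 65 mm behind the grasp point.
Start: joints at [68.434, 20.094, 94.641, -0, 65.266, -4.847], TCP at [158.19, 526.745, 232.633] pointing down, gripper open.
Joint ranges: [-157.81, 157.81], [-45, 120.19], [0.68, 151.7], [-89.99, 269.99], [4.06, 180], [-164.3, 164.3]. Speed limits (degrees/s): [127.2, 127.2, 159.86, 180, 180, 180].

### API

Orientations are given as [roll, pitch, yaw] about the fixed x, y, z axes, in that order (R = Rz(yaw) Ry(pitch) Rx(roll)).
In Python, from cell import sensors, imaging, ticket, arm gives the robot as it stands.
- The arm moves only by the tool drive_tool, never from a script. Its argument "targets" is a list of rows, each a list of 7 numbers: the turn, a rotation vector about the tool's x, y, z in rad, then the shift along the tool's x, y, z in m, then the finger opening in m, from 0 to 0.093. In form: [[ax, ay, az, tx, ty, tz, grip], ...]. A call has 1 to 5 rows; each row is the pose to reach, as a shift and turn from the pose commanded when the call began, along the tool's axes at that moment; what a row does not reach only later rows make up. A row lasts 1/12 s, in which the tool goes at most 41.7 mm and 7.16 degrees, less where a joint would pass 70% of its speed; a pose out of reach is approached as far as the arm can. A call with a gripper value outside its range is refused whole. The fingers move at their own pace and stop on an object; "grip_force" is the grip in N (left out, the last holds). Time passes only in rows, so rows that repeat a pose let the fingers close. It gives the time, the measured TCP pose, the force, the opening and the grip force at its end, in the units of the state.
- sensors.observe(): the state, without advancing time (a new reading comes with each control period).
- imaging.grab_frame(name): name is "side" or "top"; returns a dict with "frame" (420x560x3 uint8, red, green, blue), "z_map" (420x560 float32, mm along the optical axis (not along the pixel's ray), 0 where there is no reading), "fx", "fy", "cx", "cy" (pixels), "R" (3x3) and "t" (3): a world point X has camera coordinates R X + t. Camera axes: x right, y down, z forward; pixel columns grow to the right and rows downward; lengths in mm; the calibration is good to about 2 mm. A picture is of the moment at which its call begins.
- ticket.job_done(): hands the job in; it is judged then, once.
The state is a dict: "time_s": time; "qpos": joint angles; "qvel": joint speeds; "joint_torque": joint torques, N m; "tool_pos": TCP position; "tool_rot": TCP orientation; "wrist_force": force on the tool from outside, world axes, zero at the start; "wrist_torque": the same for the moment, N m; "finger_gap": finger opening in mm; "grasp_force": force on a finger pad.
Only numpy, scipy, OpenCV 4.12 (cv2) and the standard library are available. Lean on these libraries where they do the work, as an engineer would, in place of code of your own. Each camera call takes 0.05 s, during which the arm holds its last target. There are 200 camera calls.

### The job

The enamel of the white drying tray has to be checked at the spot ringed in red. Pick the tray up and tip it so that the four clean stoppers slide off its open lip into the steel dish without the gripper touching them, and set the empty tray back flat on the bench and let go of it; then lift the coating gauge out of its dock and hold it upright on the tray with its probe inside the red ring, pressing lightly until the red band on the spring probe has gone in but without bottoming the probe or pressing hard. Finish while still holding the gauge there, and leave the dish and the other things on the bench where they are.

Things in the scene. Friction and masses are not known exactly. Their poses are not given: they have to be found in the camera images.
- tray: loose white enamelled tray with blue rim, 152 mm long (x), 92 mm wide (y), floor 3 mm thick, 0.18 kg. Origin: centre of its underside. End at -x open, no wall (pouring lip); 16 mm side walls along y = +-44.5 mm; back wall with black rubber grip at +x. At first the lip faces roughly to the robot. The smooth stoppers start to slide at 14 to 20 degrees of tilt
- tray_grip (a point): centre of the tray's black rubber grip on the back wall: 12 mm thick (along tray x), 56 mm wide (along tray y), from 24 to 56 mm above the tray's underside; this point is 40 mm above the underside, at tray x = +74.5 mm. Made to be pinched from above, closing along tray x. Axes as the tray's
- lip (a point): middle of the upper edge of the tray's open pouring lip, at tray x = -76 mm, 3 mm above its underside. Axes as the tray's
- spot (a point): centre of the red ring drawn on the tray's floor (ring 20 mm inner, 24 mm outer diameter), at tray x = -28 mm, y = +12 mm, on the floor's upper face 3 mm above the underside; a stopper may cover it at first. Axes as the tray's
- dish: round open stainless steel dish, 160 mm outer diameter at the rim, 148 mm at the foot, 63 mm tall, wall 3 mm, floor 4 mm thick; loose, 0.45 kg. Origin: centre of its underside. It stands left or right of the tray, the dock on the other side
- stopper_0: teal polyethylene stopper, flange 26 mm diameter and 6 mm thick with a 21 to 18 mm plug above it, 24 mm tall in all, about 12 g, standing on the tray on its flange. Origin: centre of the flange's outer face
- stopper_1: teal polyethylene stopper, flange 26 mm diameter and 6 mm thick with a 21 to 18 mm plug above it, 24 mm tall in all, about 12 g, standing on the tray on its flange. Origin: centre of the flange's outer face
- stopper_2: teal polyethylene stopper, flange 26 mm diameter and 6 mm thick with a 21 to 18 mm plug above it, 24 mm tall in all, about 12 g, standing on the tray on its flange. Origin: centre of the flange's outer face
- stopper_3: teal polyethylene stopper, flange 26 mm diameter and 6 mm thick with a 21 to 18 mm plug above it, 24 mm tall in all, about 12 g, standing on the tray on its flange. Origin: centre of the flange's outer face
- gauge: hand-held coating gauge, 125 mm long, 0.14 kg, upright in its dock. Origin: tip of its extended probe, z up along the gauge. Grey housing 26 mm thick (x) by 40 mm wide (y), 35 to 125 mm above the origin, display on the -x face; below it a black nose, 20 mm diameter, 20 to 35 mm; below that the steel spring probe, 10 mm diameter. In the dock the housing stands free from 54 mm up
- probe (a joint): how far the spring probe is pushed into the gauge: 0 fully out, stop at 0.009 m; the red band on it (the uppermost 3 mm beside the nose) has gone in at 0.003 m. The spring pushes 1.5 N at 0 and about 0.5 N more per mm (4.3 N at 5.5 mm)
- probe_tip (a point): tip of the spring probe, on its axis: touches the surface. Axes as the gauge's, z up
- dock: fixed black dock: foot 78 (x) by 92 (y) by 6 mm, pocket 46 by 62 mm outside, 62 mm tall, 30 by 44 mm inside, holding the housing's lowest 17 mm with 2 mm of play a side; the housing rests on ledges 45 mm above the bench, the gauge's origin 10 mm above the bench. Lift the gauge straight up by 55 mm or more to clear it. Origin: centre of its underside; yaw as the gauge's
- beaker_small: small clear beaker, 56 mm tall; a bystander to be left alone. Origin: centre of its underside
- marker_red: red-and-white marker pen, 132 mm, lying near the front edge; a bystander to be left alone. Origin: centre of its underside
- petri: petri dish, 62 mm; a bystander to be left alone. Origin: centre of its underside
- tweezers: steel tweezers, 131 mm; a bystander to be left alone. Origin: centre of its underside
- spatula: steel spatula, 180 mm; a bystander to be left alone. Origin: centre of its underside
Not all that is in view belongs to the job. There is more than one size of the gauge; the one meant has the size given above.

How it is judged:
By the outcome, as a careful person would: the job done as asked, in the order asked, and still so for the second after the job is handed in, while the arm keeps its last pose, push and grip.
It also fails if it takes over 64 s, if anything falls off the work surface, if the arm or the gripper's body presses on something with over 40 N, if the wrist force passes 120 N, or if a joint passes its speed limit or range.

## Working session

There is one attempt and no reset: what is moved stays moved. The work goes in short steps, Python scripts to look and compute and a tool call to move; the robot and the scene stay as the last step left them, time stands still between calls to the robot, and variables do not carry over. Pictures are saved under pics/ and viewed, at most 10 in all, crops included, and the job is handed in when it is done.

Besides the shell and the picture viewer there is one more tool, called after "Call:" as a command line: name --pt "numbers of a row" for each row, then --argument value for the rest. drive_tool: Moves the arm, as the interface text tells. Its arguments: {"type":"object","properties":{"targets":{"type":"array","items":{"type":"array","items":{"type":"number"}}},"grip_force":{"type":"number"}},"required":["targets"]}

```bash
mkdir -p pics; ls
python3 - <<'E'
from cell import sensors, imaging
import cv2,numpy as np
print(sensors.observe())
for n in("top","side"):
    f=imaging.grab_frame(n); np.savez(f"f0_{n}.npz",**f)
    cv2.imwrite(f"pics/{n}0.png",f["frame"][:,:,::-1])
    print(n,f["fx"],f["cx"],f["cy"],f["R"],f["t"])
E
```

```text
pics
{'time_s': 0.0, 'qpos': array([ 6.84355309e+01,  2.01234883e+01,  9.46749389e+01,  9.90830312e-04,
        6.52657658e+01, -4.84765202e+00]), 'qvel': array([ 0.0579524 , -0.10249611,  0.06960794,  0.14420841,  0.04176321,
        0.0528006 ]), 'joint_torque': array([ 1.04186107e-03, -4.97314095e+01, -2.85255897e+01,  6.99703535e-02,
        2.56758963e-02, -1.09233627e-04]), 'tool_pos': array([158.0631718 , 526.47183125, 232.12287953]), 'tool_rot': array([-1.79936113e+02, -6.32097969e-03,  1.63282764e+02]), 'wrist_force': array([-0.22767506, -1.12136065,  1.0328231 ]), 'wrist_torque': array([-0.01464002, -0.04594825, -0.01243939]), 'grasp_force': 0.0, 'finger_gap': 93.09884864696143}
top 504.0364125177186 271.48658826807304 206.9156485065464 [[-0.02847119 -0.99919665 -0.02820374]
 [-0.99489185  0.03105966 -0.0960495 ]
 [ 0.09684834  0.02532503 -0.99497691]] [  84.57141062  500.8636139  1244.22900751]
side 439.53368808697877 284.0789163122526 218.25546546592713 [[ 0.98253773 -0.18527198  0.01714379]
 [-0.07387079 -0.47299361 -0.87796364]
 [ 0.17077097  0.86136597 -0.47842025]] [-491.81682694  121.6144332   848.79984086]
```

View pics/top0.png

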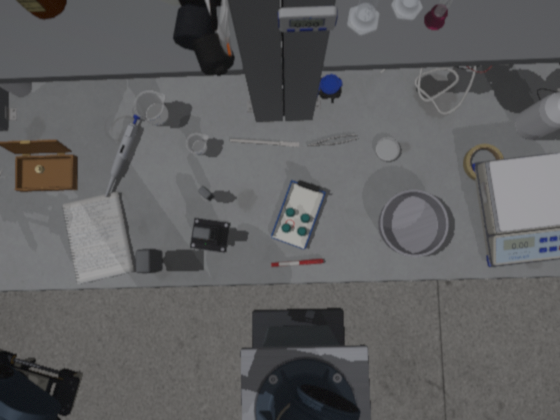

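View pics/side0.png

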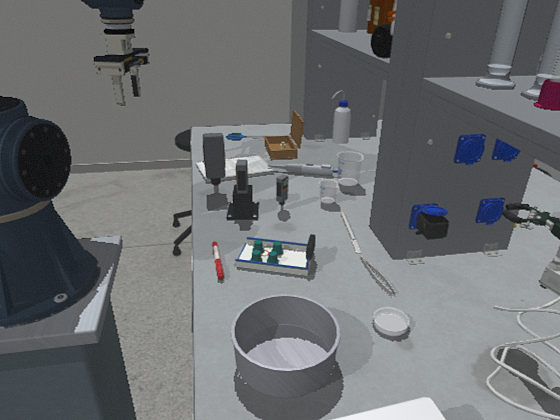

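The docked gauge at top (210,235) / side (241,190) is the candidate. Lookalikes are the large gauge at top (165,260) / side (213,157) and the small one at top (207,193) / side (282,190). The tray is at top (300,214) with its black grip at (310,186), and the dish is at (415,223).

```bash
cat > h.py <<'E'
import numpy as np,cv2
def cloud(f):
    z=f["z_map"].astype(float); v,u=np.indices(z.shape)
    c=np.stack([(u-f["cx"])/f["fx"]*z,(v-f["cy"])/f["fy"]*z,z],-1)
    P=(c-f["t"])@f["R"]; P[z==0]=np.nan; return P
def ray(f,u,v,h):
    d=f["R"].T@np.array([(u-f["cx"])/f["fx"],(v-f["cy"])/f["fy"],1]); o=-f["R"].T@f["t"]
    return o+d*(h-o[2])/d[2]
def proj(f,X):
    c=f["R"]@np.array(X,float)+f["t"]; return f["fx"]*c[0]/c[2]+f["cx"],f["fy"]*c[1]/c[2]+f["cy"]
def rect(P):
    return cv2.minAreaRect(P[:,:2].astype(np.float32))
E
python3 - <<'E'
from h import *
import cv2,numpy as np
T=dict(np.load("f0_top.npz"));S=dict(np.load("f0_side.npz"))
P=cloud(T);fr=T["frame"]
cv2.imwrite("pics/crop.png",cv2.resize(np.ascontiguousarray(fr[165:285,180:340,::-1]),(800,600),interpolation=cv2.INTER_CUBIC))
hsv=cv2.cvtColor(fr,cv2.COLOR_RGB2HSV)
for nm,F in(("top",T),("side",S)):
    Q=cloud(F); h=cv2.cvtColor(F["frame"],cv2.COLOR_RGB2HSV)
    b=[(200,400)]
    def sel(x,y,r,z0,z1):
        return (np.hypot(Q[...,0]-x,Q[...,1]-y)<r)&(Q[...,2]>z0)&(Q[...,2]<z1)
    tc=ray(T,300,214,5);gc=ray(T,205,232,100);dc=ray(T,415,223,63)
    g=ray(T,310,186,50)
    if nm=="top":print(tc,gc,dc,g)
    m=sel(g[0],g[1],50,45,70);print(nm,"grip",m.sum(),rect(Q[m]) if m.sum()>3 else 0, np.nanpercentile(Q[m][:,2],[5,50,95]) if m.sum() else 0)
    m=sel(gc[0],gc[1],50,105,160);print("gauge",m.sum(),rect(Q[m]) if m.sum()>3 else 0,np.nanpercentile(Q[m][:,2],[5,50,98]) if m.sum() else 0)
    m=sel(dc[0],dc[1],110,50,75);A=Q[m][:,:2];sol=np.linalg.lstsq(np.c_[2*A,np.ones(len(A))],(A**2).sum(1),rcond=None)[0]
    print("dish",m.sum(),sol[:2],np.sqrt(sol[2]+sol[:2]@sol[:2]),cv2.minEnclosingCircle(A.astype(np.float32)),np.nanmax(Q[m][:,2]))
    m=sel(tc[0],tc[1],110,-5,30)&(h[...,1]<60)&(h[...,2]>170);print("floor white",m.sum(),rect(Q[m]),np.nanmedian(Q[m][:,2]))
    m=sel(tc[0],tc[1],110,5,30)&(h[...,0]>100)&(h[...,0]<130)&(h[...,1]>80);print("blue",m.sum(),rect(Q[m]),np.nanmedian(Q[m][:,2]))
    m=sel(tc[0],tc[1],110,20,40)&(h[...,0]>75)&(h[...,0]<98)&(h[...,1]>80)
    n,l,st,ce=cv2.connectedComponentsWithStats(m.astype(np.uint8))
    for i in range(1,n):
        if st[i,4]>8: print("stop",st[i,4],np.nanmedian(Q[l==i],0))
    print("bench z",np.nanmedian(Q[sel(tc[0],tc[1]-110,25,-20,20)][:,2]))
E
```

```text
[484.71617836  -2.12912358   5.        ] [441.17353764 226.76560474 100.        ] [ 449.63409454 -277.05012459   63.        ] [549.75263733 -27.79790098  50.        ]
top grip 120 ((552.5136108398438, -23.235538482666016), (55.42750549316406, 13.60469913482666), 65.80708312988281) [48.75024483 54.26545904 58.87572624]
gauge 222 ((438.93121337890625, 230.02630615234375), (40.86374282836914, 26.999710083007812), 80.12593078613281) [116.46051269 133.28323688 138.26032198]
dish 585 [ 451.70887353 -274.03601691] 78.4927879220122 ((451.90692138671875, -275.005859375), 82.17374420166016) 69.8225033558689
floor white 0 ((0.0, 0.0), (0.0, 0.0), 0.0) nan
blue 164 ((484.38665771484375, 3.5258407592773438), (93.08628845214844, 147.41354370117188), 68.21098327636719) 17.76585383483073
stop 37 [490.8012698   23.44111145  26.24921321]
stop 37 [474.8278022  -13.58120605  26.1670135 ]
stop 39 [451.31135048  34.80283743  26.17563011]
stop 38 [442.32557801  -3.83012955  26.51720284]
bench z -0.12971633723289144
side grip 107 ((549.384521484375, -27.657577514648438), (51.78017807006836, 13.3397426605224
[... 164 characters left out ...]
54785156) [106.95466394 124.35856266 134.42660359]
dish 1847 [ 449.66414623 -276.91908383] 78.34092082258238 ((450.30438232421875, -275.7453308105469), 82.64649963378906) 64.47845080910197
floor white 647 ((482.3082580566406, -6.957618713378906), (180.47586059570312, 158.93414306640625), 72.005859375) 1.15116098454016
blue 248 ((481.8969421386719, 2.55316162109375), (98.85047912597656, 147.00521850585938), 69.42044830322266) 15.911132602970941
stop 40 [448.6639663   30.55634188  25.23507313]
stop 43 [488.61740046  17.77111878  24.93098194]
stop 46 [439.22230144  -7.32313798  24.46786745]
stop 49 [472.92244752 -18.30779695  24.7103743 ]
bench z -1.71710168526436
  return np.nanmean(a, axis, out=out, keepdims=keepdims)
```

View pics/crop.png

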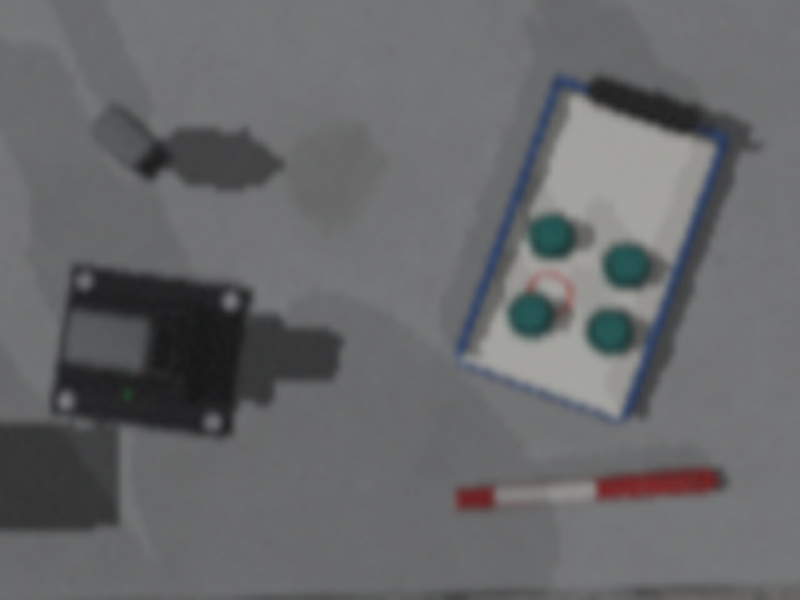

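Top (crop): the docked gauge is at crop (105,340) and its top face measures 41x27 mm at z≈134, which matches the size given. The other two stand outside the dock. The tray has its black grip at crop (645,100), its lip at the lower left, and its four stoppers around the red ring at (550,293).

```bash
cat >> h.py <<'E'
from scipy.spatial.transform import Rotation as Ro
def pose(yaw,tilt=0): # tool down, tool y along tray x (tray yaw); tilt>0 lowers lip
    return Ro.from_euler('z',yaw+90,degrees=True)*Ro.from_euler('x',180,degrees=True)*Ro.from_rotvec([-np.radians(tilt),0,0])
def rel(p0,R0,p1,R1):
    return np.round((R0.inv()*R1).as_rotvec(),4),np.round(R0.inv().apply(np.subtract(p1,p0))/1000,4)
def cur():
    from cell import sensors
    s=sensors.observe(); return s["tool_pos"],Ro.from_euler('xyz',s["tool_rot"],degrees=True),s
E
python3 - <<'E'
from h import *
p,R,s=cur()
print(rel(p,R,[552,-25,232.5],pose(-21.5)))
for n in("top","side"):
    Q=cloud(dict(np.load(f"f0_{n}.npz"))).reshape(-1,3)
    for y0 in range(-450,150,75):
        m=(Q[:,1]>y0)&(Q[:,1]<y0+75)&(Q[:,0]>560)&(Q[:,0]<1200)
        for z0,z1 in((80,250),(250,450),(450,700)):
            k=m&(Q[:,2]>z0)&(Q[:,2]<z1)
            if k.sum()>15: print(n,y0,z0,np.round(np.percentile(Q[k][:,0],[1,10])))
Q=cloud(dict(np.load("f0_side.npz"))).reshape(-1,3)
k=(Q[:,1]>120)&(Q[:,1]<420)&(Q[:,0]>250)&(Q[:,0]<560)&(Q[:,2]<250)
print("tallest left",Q[k][:,2].max())
E
```

```text
(array([-8.0000e-04,  7.0000e-04,  1.6542e+00]), array([-0.5359, -0.4149,  0.    ]))
top -450 250 [729. 733.]
top -375 250 [729. 733.]
top -300 250 [729. 733.]
top -300 450 [801. 801.]
top -225 250 [729. 734.]
top -150 80 [750. 758.]
top -150 250 [729. 734.]
top -150 450 [798. 799.]
top -75 80 [730. 731.]
top -75 250 [729. 730.]
top -75 450 [714. 716.]
top 0 80 [730. 731.]
top 0 250 [730. 730.]
top 0 450 [715. 716.]
top 75 80 [730. 730.]
top 75 250 [711. 725.]
top 75 450 [729. 730.]
side -450 250 [728. 730.]
side -375 250 [727. 728.]
side -300 250 [727. 728.]
side -225 80 [966. 968.]
side -225 250 [727. 728.]
side -225 450 [820. 821.]
side -150 80 [750. 759.]
side -150 250 [727. 729.]
side -150 450 [797. 799.]
side -75 80 [729. 733.]
side -75 250 [728. 730.]
side -75 450 [729. 730.]
side 0 80 [728. 729.]
side 0 250 [728. 729.]
side 0 450 [728. 729.]
side 75 80 [728. 729.]
side 75 250 [709. 720.]
side 75 450 [722. 728.]
tallest left 164.6906115126743
```

Call:
drive_tool --pt "0 0 0.4135 -0.134 -0.1037 0 0.06" --pt "0 0 0.4135 -0.134 -0.1037 0 0.06" --pt "0 0 0.4135 -0.134 -0.1037 0 0.06" --pt "0 0 0.4135 -0.134 -0.1037 0 0.06" --pt "0 0 0.4135 -0.134 -0.1037 0 0.06"

```text
time_s: 0.52
tool_pos: [259.0, 384.8, 232.4]
tool_rot: [-179.9, 0.1, 139.2]
wrist_force: [0.2, -0.3, 0.3]
finger_gap: 64.2
grasp_force: 0.0
```

Call:
drive_tool --pt "0 0 0.4135 -0.1644 -0.0411 0 0.06" --pt "0 0 0.4135 -0.1644 -0.0411 0 0.06" --pt "0 0 0.4135 -0.1644 -0.0411 0 0.06" --pt "0 0 0.4135 -0.1644 -0.0411 0 0.06" --pt "0 0 0.4135 -0.1644 -0.0411 0 0.06"

```text
time_s: 0.93
tool_pos: [357.9, 247.1, 232.6]
tool_rot: [180.0, 0.1, 115.5]
wrist_force: [-0.8, 0.6, -0.5]
finger_gap: 60.1
grasp_force: 0.0
```

Call:
drive_tool --pt "0 0 0.4135 -0.167 0.0284 0 0.06" --pt "0 0 0.4135 -0.167 0.0284 0 0.06" --pt "0 0 0.4135 -0.167 0.0284 0 0.06" --pt "0 0 0.4135 -0.167 0.0284 0 0.06" --pt "0 0 0.4135 -0.167 0.0284 0 0.06"

```text
time_s: 1.35
tool_pos: [456.6, 109.4, 232.6]
tool_rot: [179.9, 0.0, 91.9]
wrist_force: [-0.0, 0.8, -0.5]
finger_gap: 60.3
grasp_force: 0.0
```

Call:
drive_tool --pt "0 0 0.4135 -0.1416 0.0931 0 0.06" --pt "0 0 0.4135 -0.1416 0.0931 0 0.06" --pt "0 0 0.4135 -0.1416 0.0931 0 0.06" --pt "0 0 0.4135 -0.1416 0.0931 0 0.06" --pt "0 0 0.4135 -0.1416 0.0931 0 0.06"

```text
time_s: 1.77
tool_pos: [555.0, -28.7, 232.2]
tool_rot: [179.9, 0.0, 68.2]
wrist_force: [0.6, 0.6, 0.0]
finger_gap: 60.1
grasp_force: 0.0
```

Call:
drive_tool --pt "0 0 0.005 0.0023 -0.004 0.04 0.06" --pt "0 0 0.005 0.0023 -0.004 0.08 0.06" --pt "0 0 0.005 0.0023 -0.004 0.12 0.06" --pt "0 0 0.005 0.0023 -0.004 0.12 0.06" --pt "0 0 0.005 0.0023 -0.004 0.12 0.06"

```text
time_s: 2.18
tool_pos: [548.5, -20.3, 111.9]
tool_rot: [-179.8, 0.0, 68.3]
wrist_force: [0.1, 0.1, 1.4]
finger_gap: 60.0
grasp_force: 0.0
```

Run:
```python
from h import *
from cell import imaging
p,R,s=cur();print(p,s["tool_rot"])
f=imaging.grab_frame("side");np.savez("f1_side.npz",**f)
t=imaging.grab_frame("top");np.savez("f1_top.npz",**t)
tip=p+R.apply([0,0,14])
for q in (tip,tip+R.apply([0,30,0]),tip-R.apply([0,30,0]),[552,-25,56]): print(np.round(proj(f,q),1),np.round(proj(t,q),1))
a=f["frame"][170:290,210:370,::-1]
cv2.imwrite("pics/c1.png",cv2.resize(np.ascontiguousarray(a),(800,600),interpolation=cv2.INTER_CUBIC))
```

```text
[548.53592366 -20.30674093 111.92927613] [-1.79791131e+02  4.79331981e-02  6.82982885e+01]
[310.4 220.6] [307.8 183.9]
[325.3 222.3] [312.1 172.1]
[295.6 219. ] [303.6 195.6]
[311.7 239.6] [308.9 184.8]
```

View pics/c1.png

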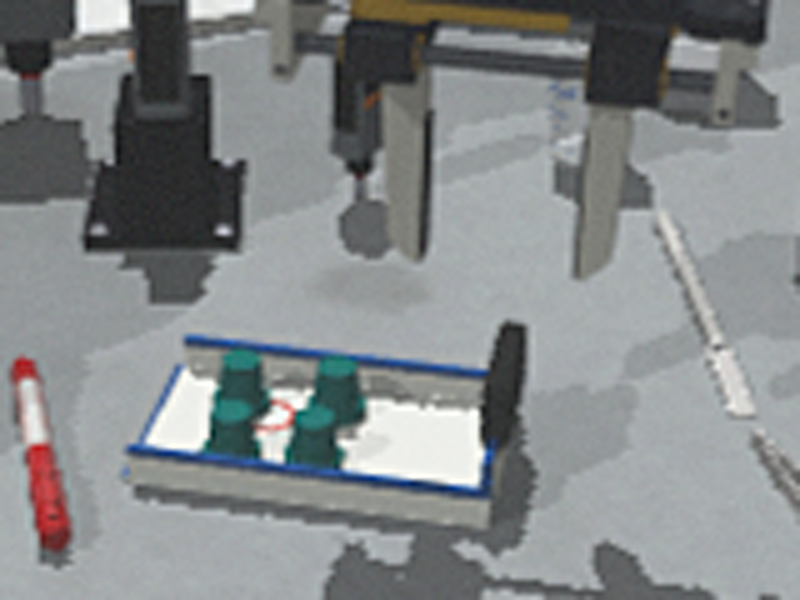

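The side crop shows the open jaws at crop (415,258) and (590,277), above the grip at (505,385). The TCP is about 5 mm off in plan, so I'll correct that during the descent.

Call:
drive_tool --pt "0 0 0 -0.003 0.005 0.0 0.06" --pt "0 0 0 -0.003 0.005 0.02 0.06" --pt "0 0 0 -0.003 0.005 0.045 0.06" --pt "0 0 0 -0.003 0.005 0.066 0.06" --pt "0 0 0 -0.003 0.005 0.076 0.06"

```text
time_s: 2.7
tool_pos: [553.2, -26.0, 36.3]
tool_rot: [180.0, -0.0, 68.2]
wrist_force: [-0.3, 0.5, -1.3]
finger_gap: 60.1
grasp_force: 0.0
```

Call:
drive_tool --pt "0 0 0 0 0 0 0.02" --pt "0 0 0 0 0 0 0.016" --pt "0 0 0 0 0 0 0.012" --pt "0 0 0 0 0 0 0.008" --pt "0 0 0 0 0 0 0.005" --grip_force 50

```text
time_s: 3.12
tool_pos: [553.5, -25.8, 37.7]
tool_rot: [179.9, -0.0, 68.2]
wrist_force: [-0.1, -0.2, 0.6]
finger_gap: 31.1
grasp_force: 0.0
```

Call:
drive_tool --pt "0 0 0 0 0 0 0.005" --pt "0 0 0 0 0 0 0.005" --pt "0 0 0 0 0 0 0.005" --pt "0 0 0 0 0 0 0.005" --pt "0 0 0 0 0 0 0.005"

```text
time_s: 3.53
tool_pos: [552.8, -25.7, 36.8]
tool_rot: [-180.0, 0.0, 68.2]
wrist_force: [-2.6, 0.6, 5.0]
finger_gap: 11.5
grasp_force: 50.0
```

Run:
```python
from h import *
p,R,s=cur();print(s)
```

```text
{'time_s': 3.5333, 'qpos': array([-7.48474535e+00,  3.61693312e+01,  1.01640342e+02, -1.53590406e-04,
        4.22028064e+01,  1.42856376e+01]), 'qvel': array([-0.04413876,  0.05240806, -0.04724935, -0.11036867,  0.02064509,
        0.1277026 ]), 'joint_torque': array([-2.69480366e-01, -5.40416729e+01, -1.99431396e+01,  3.80388316e-03,
       -6.07880596e-01,  3.19500665e-03]), 'tool_pos': array([552.76230724, -25.72369742,  36.8209293 ]), 'tool_rot': array([-1.79987932e+02,  3.17929985e-03,  6.82297312e+01]), 'wrist_force': array([-2.59309499,  0.62534516,  5.01416468]), 'wrist_torque': array([0.01794511, 0.487649  , 0.02848104]), 'grasp_force': 50.00156342983246, 'finger_gap': 11.4679320058786}
```

Call:
drive_tool --pt "0 0 0 0 0 -0.004 0.005" --pt "0 0 0 0 0 -0.012 0.005" --pt "0 0 0 0 0 -0.024 0.005" --pt "0 0 0 0 0 -0.036 0.005" --pt "0 0 0 0 0 -0.05 0.005"

```text
time_s: 3.95
tool_pos: [552.9, -25.8, 88.0]
tool_rot: [180.0, -0.0, 68.2]
wrist_force: [0.6, 0.3, -1.8]
finger_gap: 11.5
grasp_force: 50.0
```

Call:
drive_tool --pt "0 0 0 0 0 -0.015 0.005" --pt "0 0 0 0 0 -0.035 0.005" --pt "0 0 0 0 0 -0.052 0.005" --pt "0 0 0 0 0 -0.062 0.005" --pt "0 0 0 0 0 -0.065 0.005"

```text
time_s: 4.37
tool_pos: [553.7, -25.8, 154.1]
tool_rot: [179.8, -0.1, 68.2]
wrist_force: [0.3, -0.6, -0.9]
finger_gap: 11.5
grasp_force: 50.0
```

Run:
```python
from h import *
from cell import imaging
p,R,s=cur();print(p,s["tool_rot"],s["wrist_force"],s["finger_gap"])
f=imaging.grab_frame("side");np.savez("f2_side.npz",**f)
a=f["frame"][120:300,200:440,::-1]
cv2.imwrite("pics/c2.png",cv2.resize(np.ascontiguousarray(a),(800,600),interpolation=cv2.INTER_CUBIC))
print(rel(p,R,[618.6,-342.5,p[2]],pose(-21.8)))
```

```text
[553.69956617 -25.84449005 154.13885813] [ 1.79801080e+02 -5.01461122e-02  6.82310355e+01] [ 0.29849622 -0.60163484 -0.93627441] 11.523217752072096
(array([ 0.0035, -0.0009,  0.0005]), array([-0.27  ,  0.1777,  0.0004]))
```

View pics/c2.png

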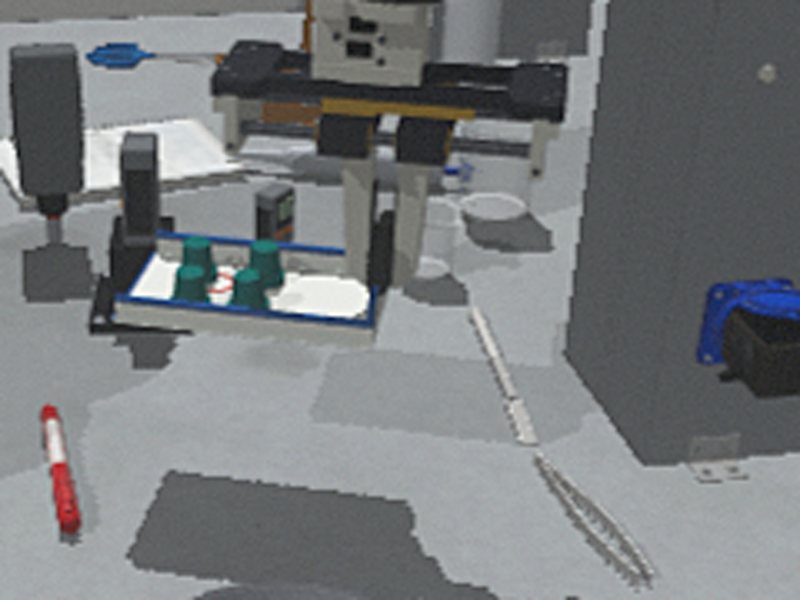

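The side crop shows the tray held level at crop (250,285) with all four stoppers still on it.

Call:
drive_tool --pt "0 0 0 -0.0033 0.0022 0 0.005" --pt "0 0 0 -0.0109 0.0072 0 0.005" --pt "0 0 0 -0.0226 0.0149 0 0.005" --pt "0 0 0 -0.0385 0.0253 0 0.005" --pt "0 0 0 -0.0585 0.0386 0 0.005"

```text
time_s: 4.83
tool_pos: [566.9, -95.6, 150.8]
tool_rot: [-179.9, 0.0, 68.3]
wrist_force: [0.1, 0.5, -1.7]
finger_gap: 11.8
grasp_force: 50.0
```

Call:
drive_tool --pt "0 0 0 -0.0217 0.0143 0 0.005" --pt "0 0 0 -0.0435 0.0287 0 0.005" --pt "0 0 0 -0.0652 0.043 0 0.005" --pt "0 0 0 -0.0869 0.0573 0 0.005" --pt "0 0 0 -0.1087 0.0716 0 0.005"

```text
time_s: 5.25
tool_pos: [592.8, -224.5, 150.7]
tool_rot: [-179.9, 0.0, 68.2]
wrist_force: [1.0, 1.0, -1.9]
finger_gap: 11.5
grasp_force: 50.0
```

Call:
drive_tool --pt "0 0 0 -0.0217 0.0143 0 0.005" --pt "0 0 0 -0.0435 0.0287 0 0.005" --pt "0 0 0 -0.0635 0.0419 0 0.005" --pt "0 0 0 -0.0794 0.0523 0 0.005" --pt "0 0 0 -0.0911 0.06 0 0.005"

```text
time_s: 5.67
tool_pos: [614.3, -332.0, 150.3]
tool_rot: [-179.9, 0.0, 68.1]
wrist_force: [-0.1, 0.1, -1.4]
finger_gap: 11.5
grasp_force: 50.0
```

Call:
drive_tool --pt "0 0 0 -0.0075 0.005 0 0.005" --pt "0 0 0 -0.0117 0.0077 0 0.005" --pt "0 0 0 -0.0117 0.0077 0 0.005" --pt "0 0 0 -0.0117 0.0077 0.005 0.005" --pt "0 0 0 -0.0117 0.0077 0.01 0.005"

```text
time_s: 6.08
tool_pos: [617.9, -341.9, 141.3]
tool_rot: [180.0, -0.0, 68.3]
wrist_force: [-0.9, 0.7, -1.9]
finger_gap: 11.4
grasp_force: 50.0
```

Run:
```python
from h import *
from cell import imaging
p,R,s=cur();print(p,s["tool_rot"],s["wrist_force"],s["finger_gap"],s["qpos"])
f=imaging.grab_frame("top");np.savez("f3_top.npz",**f)
a=f["frame"][130:280,270:470,::-1]
cv2.imwrite("pics/c3.png",cv2.resize(np.ascontiguousarray(a),(800,600),interpolation=cv2.INTER_CUBIC))
C=np.array([451,-275.5]);u=np.array([.9285,-.3714])
p0,R0=p,R
for th in (9,14,18,22,26,31,36):   # lip fixed at C+30u, z 80
    c,sn=np.cos(np.radians(th)),np.sin(np.radians(th))
    h=C+30*u+(150.5*c-33.8*sn)*u; P=np.r_[h,80+150.5*sn+33.8*c]
    R1=pose(-21.8,th); print(th,np.round(P),*rel(p0,R0,P,R1)); p0,R0=P,R1
```

```text
[ 617.92854307 -341.85027325  141.33425307] [ 1.79998376e+02 -7.38776966e-03  6.82613348e+01] [-0.89094663  0.70423919 -1.91687255] 11.449146932119465 [-3.27305367e+01  4.15373504e+01  7.29590720e+01  8.30999272e-03
  6.55033918e+01 -1.09953171e+01]
9 [ 612. -340.  137.] [-0.1571 -0.0002  0.0011] [-0.0004 -0.0063  0.0044]
14 [ 607. -338.  149.] [-0.0873  0.      0.    ] [ 0.     -0.0035 -0.013 ]
18 [ 602. -336.  159.] [-0.0698  0.     -0.    ] [ 0.     -0.0027 -0.0104]
22 [ 597. -334.  168.] [-0.0698 -0.      0.    ] [ 0.     -0.0027 -0.0104]
26 [ 591. -331.  176.] [-0.0698  0.     -0.    ] [ 0.     -0.0027 -0.0104]
31 [ 582. -328.  186.] [-0.0873 -0.      0.    ] [ 0.     -0.0035 -0.013 ]
36 [ 573. -324.  196.] [-0.0873 -0.      0.    ] [ 0.     -0.0035 -0.013 ]
```

View pics/c3.png

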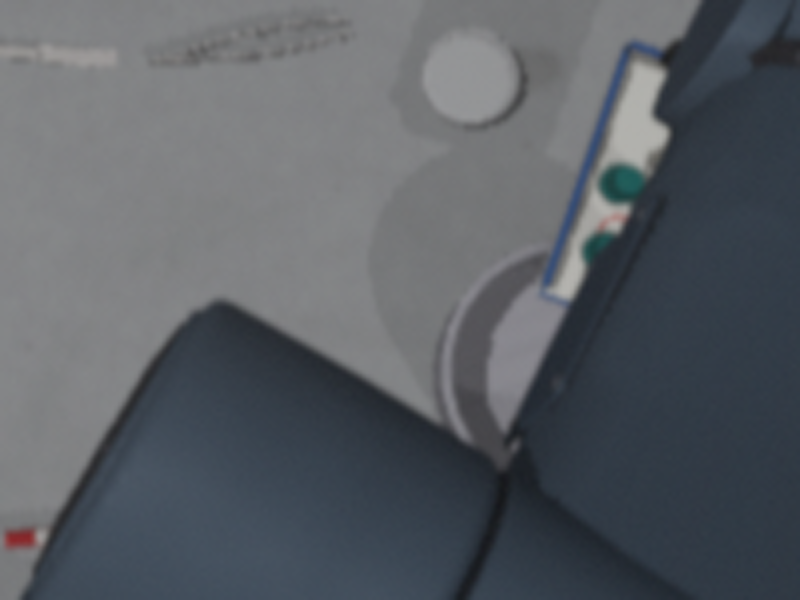

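Call:
drive_tool --pt "-0.03 0 0 0 -0.001 0.001 0.005" --pt "-0.06 0 0 0 -0.003 0.002 0.005" --pt "-0.09 0 0 0 -0.004 0.003 0.005" --pt "-0.125 0 0 0 -0.005 0.004 0.005" --pt "-0.157 0 0 0 -0.0063 0.0044 0.005"

```text
time_s: 6.55
tool_pos: [611.9, -339.3, 136.9]
tool_rot: [170.9, -0.0, 68.3]
wrist_force: [-0.5, -0.7, -2.6]
finger_gap: 11.7
grasp_force: 50.0
```

Call:
drive_tool --pt "-0.0175 0 0 0 -0.0007 -0.0026 0.005" --pt "-0.035 0 0 0 -0.0014 -0.0052 0.005" --pt "-0.0525 0 0 0 -0.0021 -0.0078 0.005" --pt "-0.07 0 0 0 -0.0028 -0.0104 0.005" --pt "-0.0873 0 0 0 -0.0035 -0.013 0.005"

```text
time_s: 6.97
tool_pos: [607.0, -338.0, 150.0]
tool_rot: [165.9, 0.0, 68.2]
wrist_force: [-0.4, 0.0, -2.5]
finger_gap: 11.5
grasp_force: 50.0
```

Call:
drive_tool --pt "-0.014 0 0 0 -0.0005 -0.0021 0.005" --pt "-0.028 0 0 0 -0.0011 -0.0042 0.005" --pt "-0.042 0 0 0 -0.0016 -0.0063 0.005" --pt "-0.056 0 0 0 -0.0022 -0.0084 0.005" --pt "-0.07 0 0 0 -0.0027 -0.0104 0.005"

```text
time_s: 7.38
tool_pos: [602.1, -336.2, 159.2]
tool_rot: [161.9, -0.0, 68.2]
wrist_force: [-0.4, -0.3, -2.0]
finger_gap: 11.9
grasp_force: 50.0
```

Call:
drive_tool --pt "-0.014 0 0 0 -0.0005 -0.0021 0.005" --pt "-0.028 0 0 0 -0.0011 -0.0042 0.005" --pt "-0.042 0 0 0 -0.0016 -0.0063 0.005" --pt "-0.056 0 0 0 -0.0022 -0.0084 0.005" --pt "-0.07 0 0 0 -0.0027 -0.0104 0.005"

```text
time_s: 7.8
tool_pos: [596.7, -334.0, 168.2]
tool_rot: [157.9, 0.0, 68.2]
wrist_force: [0.1, -0.3, -1.9]
finger_gap: 11.6
grasp_force: 50.0
```

Call:
drive_tool --pt "-0.014 0 0 0 -0.0005 -0.0021 0.005" --pt "-0.028 0 0 0 -0.0011 -0.0042 0.005" --pt "-0.042 0 0 0 -0.0016 -0.0063 0.005" --pt "-0.056 0 0 0 -0.0022 -0.0084 0.005" --pt "-0.07 0 0 0 -0.0027 -0.0104 0.005"

```text
time_s: 8.22
tool_pos: [590.7, -331.6, 176.8]
tool_rot: [153.9, 0.0, 68.2]
wrist_force: [0.6, -0.6, -2.6]
finger_gap: 11.7
grasp_force: 50.0
```

Call:
drive_tool --pt "-0.0175 0 0 0 -0.0007 -0.0026 0.005" --pt "-0.035 0 0 0 -0.0014 -0.0052 0.005" --pt "-0.0525 0 0 0 -0.0021 -0.0078 0.005" --pt "-0.07 0 0 0 -0.0028 -0.0104 0.005" --pt "-0.0873 0 0 0 -0.0035 -0.013 0.005"

```text
time_s: 8.63
tool_pos: [582.4, -328.4, 187.1]
tool_rot: [148.9, 0.0, 68.2]
wrist_force: [0.1, 0.7, -2.1]
finger_gap: 11.9
grasp_force: 50.0
```

Run:
```python
from h import *
from cell import imaging
p,R,s=cur();print(p,s["tool_rot"],s["wrist_force"],s["finger_gap"],s["time_s"])
ims=[]
for n in("side","top"):
    f=imaging.grab_frame(n);h=cv2.cvtColor(f["frame"],cv2.COLOR_RGB2HSV);Q=cloud(f)
    m=(h[...,0]>75)&(h[...,0]<98)&(h[...,1]>80)&(h[...,2]>30)
    k,l,st,ce=cv2.connectedComponentsWithStats(m.astype(np.uint8))
    for i in range(1,k):
        if st[i,4]>8: print(n,st[i,4],np.round(ce[i]),np.round(np.nanmedian(Q[l==i],0)))
    a=f["frame"][240:420,200:440,::-1] if n=="side" else f["frame"][130:310,270:510,::-1]
    ims.append(cv2.resize(np.ascontiguousarray(a),(400,300),interpolation=cv2.INTER_CUBIC))
cv2.imwrite("pics/c4.png",np.hstack(ims))
```

```text
[ 582.4386197  -328.36689021  187.08284921] [1.48863395e+02 8.37643757e-03 6.82201669e+01] [ 0.07331372  0.71622751 -2.07953347] 11.914867097970067 8.6333
side 872 [277. 347.] [ 439. -278.   24.]
top 62 [403. 222.] [ 455. -257.   24.]
top 75 [393. 234.] [ 426. -231.   28.]
```

View pics/c4.png

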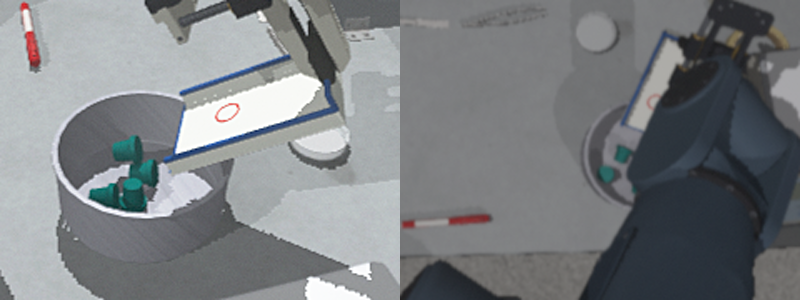

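All four stoppers lie in the dish, at left-panel (125,150), (145,172), (105,195) and (132,192). The tray is empty and its ring is visible at (228,112), so I'll level it and carry it back.

Call:
drive_tool --pt "0.11 0 0 0 0 0 0.005" --pt "0.22 0 0 0 0 0 0.005" --pt "0.33 0 0 0 0 0 0.005" --pt "0.44 0 0 0 0 0 0.005" --pt "0.543 0 0 0 0 0 0.005"

```text
time_s: 9.15
tool_pos: [582.9, -328.8, 187.9]
tool_rot: [-179.7, 0.1, 68.2]
wrist_force: [-0.9, 0.3, -2.9]
finger_gap: 11.5
grasp_force: 50.0
```

Run:
```python
from h import *
p,R,s=cur();print(p,s["tool_rot"])
print(rel(p,R,[552.8,-25.7,100],pose(-21.8)))
```

```text
[ 582.90532037 -328.77558034  187.90536533] [-1.79707875e+02  7.16491239e-02  6.81887291e+01]
(array([-0.0051,  0.0013, -0.0002]), array([ 0.2703, -0.1401,  0.0883]))
```

Call:
drive_tool --pt "0 0 0 0.015 -0.008 0 0.005" --pt "0 0 0 0.045 -0.023 0 0.005" --pt "0 0 0 0.075 -0.039 0 0.005" --pt "0 0 0 0.105 -0.054 0 0.005" --pt "0 0 0 0.135 -0.07 0 0.005"

```text
time_s: 9.57
tool_pos: [567.6, -175.8, 186.8]
tool_rot: [-179.9, 0.0, 68.2]
wrist_force: [0.2, -0.1, -1.8]
finger_gap: 11.7
grasp_force: 50.0
```

Call:
drive_tool --pt "0 0 0 0.03 -0.015 0.01 0.005" --pt "0 0 0 0.06 -0.03 0.02 0.005" --pt "0 0 0 0.09 -0.046 0.04 0.005" --pt "0 0 0 0.115 -0.06 0.06 0.005" --pt "0 0 0 0.135 -0.07 0.08 0.005"

```text
time_s: 9.98
tool_pos: [552.4, -23.6, 106.5]
tool_rot: [-180.0, -0.0, 68.3]
wrist_force: [0.7, -0.6, -0.9]
finger_gap: 11.9
grasp_force: 50.0
```

Call:
drive_tool --pt "0 0 0 0 0 0.01 0.005" --pt "0 0 0 0 0 0.02 0.005" --pt "0 0 0 0 0 0.03 0.005" --pt "0 0 0 0 0 0.04 0.005" --pt "0 0 0 0 0 0.04 0.005"

```text
time_s: 10.4
tool_pos: [552.1, -26.6, 65.4]
tool_rot: [-179.8, 0.0, 68.2]
wrist_force: [-1.4, -0.9, -1.5]
finger_gap: 11.2
grasp_force: 50.0
```

Call:
drive_tool --pt "0 0 0 0 0 0 0.005" --pt "0 0 0 0 0 0 0.005" --pt "0 0 0 0 0 0 0.005"

```text
time_s: 10.65
tool_pos: [553.1, -26.1, 67.6]
tool_rot: [-180.0, -0.0, 68.2]
wrist_force: [0.3, 0.4, -1.6]
finger_gap: 11.9
grasp_force: 50.0
```

Run:
```python
from h import *
p,R,s=cur();print(p,s["tool_rot"],s["wrist_force"])
print(rel(p,R,[552.8,-25.7,36.8],pose(-21.8)))
```

```text
[553.08564729 -26.05670247  67.63074346] [-1.79983577e+02 -1.64631460e-02  6.81990107e+01] [ 0.26046002  0.39254509 -1.64855739]
(array([-0.0003, -0.0003, -0.    ]), array([ 0.0002, -0.0004,  0.0308]))
```

Lower to just above contact, then feel for the bench.

Call:
drive_tool --pt "0 0 0 0 0 0.01 0.005" --pt "0 0 0 0 0 0.018 0.005" --pt "0 0 0 0 0 0.025 0.005" --pt "0 0 0 0 0 0.028 0.005" --pt "0 0 0 0 0 0.03 0.005"

```text
time_s: 11.07
tool_pos: [552.1, -25.6, 36.7]
tool_rot: [-179.8, 0.0, 68.2]
wrist_force: [-10.6, 1.2, 30.8]
finger_gap: 11.5
grasp_force: 50.0
```

Call:
drive_tool --pt "0 0 0 0 0 0.0 0.005" --pt "0 0 0 0 0 0.0005 0.005" --pt "0 0 0 0 0 0.001 0.005" --pt "0 0 0 0 0 0.001 0.005"

```text
time_s: 11.4
tool_pos: [552.6, -25.7, 36.8]
tool_rot: [-179.9, 0.0, 68.2]
wrist_force: [-4.7, 0.9, 12.3]
finger_gap: 11.8
grasp_force: 50.0
```

Call:
drive_tool --pt "0 0 0 0 0 -0.0005 0.015" --pt "0 0 0 0 0 -0.0005 0.03" --pt "0 0 0 0 0 -0.0005 0.05" --pt "0 0 0 0 0 -0.0005 0.05" --pt "0 0 0 0 0 -0.0005 0.05"

```text
time_s: 11.82
tool_pos: [552.6, -25.7, 36.4]
tool_rot: [-179.9, 0.0, 68.2]
wrist_force: [-0.4, -0.1, 0.3]
finger_gap: 37.2
grasp_force: 0.0
```

Call:
drive_tool --pt "0 0 0 0 0 -0.01 0.05" --pt "0 0 0 0 0 -0.04 0.05" --pt "0 0 0 0 0 -0.08 0.05" --pt "0 0 0 0 0 -0.12 0.06" --pt "0 0 0 0 0 -0.16 0.06"

```text
time_s: 12.23
tool_pos: [552.4, -25.7, 199.0]
tool_rot: [-179.9, -0.0, 68.2]
wrist_force: [-0.2, -0.8, 0.1]
finger_gap: 58.2
grasp_force: 0.0
```

Call:
drive_tool --pt "0 0 0 0 0 -0.04 0.06" --pt "0 0 0 0 0 -0.06 0.06" --pt "0 0 0 0 0 -0.06 0.06"

```text
time_s: 12.48
tool_pos: [554.5, -25.9, 262.3]
tool_rot: [179.6, -0.1, 68.2]
wrist_force: [-0.2, -0.8, -0.1]
finger_gap: 59.6
grasp_force: 0.0
```

Run:
```python
from h import *
from cell import imaging
p,R,s=cur();print(p,s["tool_rot"],s["wrist_force"],s["time_s"],s["finger_gap"])
for n in("side","top"):
    f=imaging.grab_frame(n);np.savez(f"f5_{n}.npz",**f);Q=cloud(f);h=cv2.cvtColor(f["frame"],cv2.COLOR_RGB2HSV)
    near=np.hypot(Q[...,0]-483,Q[...,1]-3)<85
    b=near&(Q[...,2]<30)&(h[...,0]>100)&(h[...,0]<130)&(h[...,1]>80)
    print(n,"blue",b.sum(),rect(Q[b]),np.round(np.nanpercentile(Q[b][:,2],[5,50,95]),1))
    r=near&(Q[...,2]<12)&((h[...,0]<10)|(h[...,0]>168))&(h[...,1]>40)&(h[...,2]>90)
    k,l,st,ce=cv2.connectedComponentsWithStats(cv2.dilate(r.astype(np.uint8),np.ones((3,3))))
    for i in range(1,k):
        mm=(l==i)&r
        if mm.sum()>8:
            v,u=np.nonzero(mm); A=np.c_[[ray(f,a,c,3)[:2] for a,c in zip(u,v)]]
            print("red",mm.sum(),cv2.fitEllipse(np.c_[u,v].astype(np.float32)),rect(A),A.mean(0))
    g=(np.hypot(Q[...,0]-438,Q[...,1]-227)<40)&(Q[...,2]>60)
    top=g&(Q[...,2]>(131 if n=="top" else 127)); print("gauge",rect(Q[top]),top.sum())
    # dock foot
    d=(np.hypot(Q[...,0]-438,Q[...,1]-215)<75)&(Q[...,2]>3)&(Q[...,2]<12)&(h[...,2]<70); print("foot",rect(Q[d]),d.sum())
T=np.load("f5_top.npz")
lo=ray(T,210,235,6);print("dock px",lo)
S=np.load("f5_side.npz")["frame"][130:250,190:350,::-1]
cv2.imwrite("pics/c5.png",np.hstack([cv2.resize(np.ascontiguousarray(x),(400,300),interpolation=cv2.INTER_CUBIC) for x in (S,T["frame"][165:285,180:340,::-1])]))
```

```text
[554.549799   -25.93552912 262.34398645] [ 1.79598894e+02 -1.23944899e-01  6.82326987e+01] [-0.16400658 -0.75231889 -0.13031921] 12.4833 59.55607905617393
side blue 249 ((484.43865966796875, 15.977149963378906), (122.52967834472656, 154.9230194091797), 68.0046157836914) [ 6.6 15.8 18. ]
red 34 ((263.8023986816406, 252.693603515625), (5.8785400390625, 9.919984817504883), 87.5071029663086) ((460.6078186035156, 21.852840423583984), (23.534299850463867, 21.658536911010742), 80.85006713867188) [460.45789421  22.39369232]
gauge ((437.30560302734375, 225.7808380126953), (38.98270034790039, 24.960845947265625), 79.30966186523438) 82
foot ((436.29888916015625, 225.683837890625), (90.77782440185547, 77.16697692871094), 82.26895904541016) 240
top blue 13 ((443.02032470703125, 68.43421936035156), (3.284259796142578, 20.733243942260742), 70.27445220947266) [16.  18.7 20.1]
gauge ((439.4228210449219, 229.9940948486328), (39.445919036865234, 25.895631790161133), 81.96871948242188) 168
foot ((425.5393371582031, 210.60227966308594), (132.27188110351562, 93.96800231933594), 80.67627716064453) 379
dock px [437.95776607 229.05207318   6.        ]
```

View pics/c5.png

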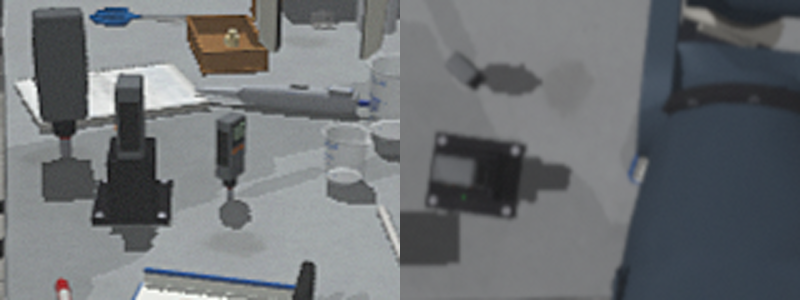

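In the left panel the docked gauge is untouched at (130,110), and the tray sits back on the bench. The ring in the side view lies at world (460.5,22), against (462,23.5) expected from the grasp.

Run:
```python
from h import *
p,R,s=cur();print(p,s["tool_rot"])
print(rel(p,R,[438.7,227.7,262],pose(-9)))
```

```text
[552.80898121 -25.76371852 257.25405537] [-1.79998029e+02 -2.01531063e-02  6.82264144e+01]
(array([ 0.    , -0.0004, -0.2229]), array([ 0.1931, -0.2   , -0.0047]))
```

Call:
drive_tool --pt "0 0 0 0.015 -0.016 0 0.06" --pt "0 0 0 0.042 -0.044 0 0.06" --pt "0 0 0 0.07 -0.073 0 0.06" --pt "0 0 0 0.1 -0.104 0 0.06" --pt "0 0 0 0.13 -0.135 0 0.06"

```text
time_s: 13.0
tool_pos: [475.2, 143.5, 255.2]
tool_rot: [-179.8, 0.1, 68.2]
wrist_force: [-0.1, -1.0, -0.5]
finger_gap: 59.8
grasp_force: 0.0
```

Call:
drive_tool --pt "0 0 -0.07 0.025 -0.026 0 0.06" --pt "0 0 -0.14 0.045 -0.046 0 0.06" --pt "0 0 -0.2 0.058 -0.06 0 0.06" --pt "0 0 -0.223 0.063 -0.065 0 0.06" --pt "0 0 -0.223 0.063 -0.065 0 0.06"

```text
time_s: 13.42
tool_pos: [439.0, 225.7, 255.7]
tool_rot: [-179.8, 0.0, 81.1]
wrist_force: [-0.1, -0.4, 0.1]
finger_gap: 60.2
grasp_force: 0.0
```

Call:
drive_tool --pt "0 0 0 0 0 0.02 0.06" --pt "0 0 0 0 0 0.05 0.06" --pt "0 0 0 0 0 0.075 0.06" --pt "0 0 0 0 0 0.085 0.06" --pt "0 0 0 0 0 0.085 0.06"

```text
time_s: 13.83
tool_pos: [439.1, 223.6, 169.5]
tool_rot: [-179.7, 0.1, 80.9]
wrist_force: [-0.7, -0.1, 0.0]
finger_gap: 59.6
grasp_force: 0.0
```

Run:
```python
from h import *
from cell import imaging
p,R,s=cur();print(p,s["tool_rot"])
f=imaging.grab_frame("side")
p,R,s=cur();print(p,rel(p,R,[438.7,227.7,90],pose(-9)))
Q=cloud(f)
g=(np.hypot(Q[...,0]-438,Q[...,1]-227)<40)&(Q[...,2]>100)&(Q[...,2]<139); print(rect(Q[g&(Q[...,2]>127)]))
g=(np.hypot(Q[...,0]-438,Q[...,1]-227)<70)&(Q[...,2]>p[2]-12)&(Q[...,2]<p[2]+15);
B=Q[g]; hi=B[:,0]>438
for q in (B[hi],B[~hi]): print(len(q),np.round(np.percentile(q,[5,50,95],axis=0),1))
```

```text
[439.09720355 223.60573528 169.54939907] [-1.79690751e+02  1.30421181e-01  8.08762003e+01]
[439.92035144 224.13548601 171.28322474] (array([-0.0031,  0.0009, -0.0017]), array([ 0.0034, -0.0015,  0.0813]))
((437.7471923828125, 227.16458129882812), (41.406742095947266, 24.792945861816406), 77.51618194580078)
70 [[468.1 205.3 161.3]
 [474.4 208.1 173.8]
 [481.6 212.  184.8]]
81 [[394.1 218.  160.7]
 [401.2 220.5 173. ]
 [408.9 227.6 184.6]]
```

Call:
drive_tool --pt "0 0 0 0.003 -0.001 0.01 0.06" --pt "0 0 0 0.003 -0.001 0.03 0.06" --pt "0 0 0 0.003 -0.001 0.055 0.06" --pt "0 0 0 0.003 -0.001 0.075 0.06" --pt "0 0 0 0.003 -0.001 0.081 0.06"

```text
time_s: 14.3
tool_pos: [438.6, 227.9, 89.1]
tool_rot: [-179.8, 0.0, 81.0]
wrist_force: [0.2, -0.5, -0.9]
finger_gap: 60.1
grasp_force: 0.0
```

Call:
drive_tool --pt "0 0 0 0 0 0 0.04" --pt "0 0 0 0 0 0 0.036" --pt "0 0 0 0 0 0 0.032" --pt "0 0 0 0 0 0 0.028" --pt "0 0 0 0 0 0 0.024" --grip_force 30

```text
time_s: 14.72
tool_pos: [439.7, 228.4, 91.7]
tool_rot: [180.0, -0.1, 81.0]
wrist_force: [-0.5, 0.2, 0.5]
finger_gap: 31.4
grasp_force: 0.0
```

Call:
drive_tool --pt "0 0 0 0 0 0 0.02" --pt "0 0 0 0 0 0 0.02" --pt "0 0 0 0 0 0 0.018" --pt "0 0 0 0 0 0 0.018" --pt "0 0 0 0 0 0 0.018"

```text
time_s: 15.13
tool_pos: [439.5, 228.3, 91.4]
tool_rot: [-180.0, -0.0, 81.0]
wrist_force: [-1.8, -1.3, 7.5]
finger_gap: 26.1
grasp_force: 30.0
```

Run:
```python
from h import *
p,R,s=cur();print(p,s["tool_rot"],s["wrist_force"],s["wrist_torque"],s["finger_gap"])
```

```text
[439.5216627  228.31264856  91.41809042] [-1.79966966e+02 -4.60401765e-02  8.10043233e+01] [-1.84070904 -1.26272972  7.49464943] [-0.11663343  0.36619008 -0.02468043] 26.087402046978983
```

Call:
drive_tool --pt "0 0 0 0 0 -0.005 0.018" --pt "0 0 0 0 0 -0.015 0.018" --pt "0 0 0 0 0 -0.03 0.018" --pt "0 0 0 0 0 -0.045 0.018" --pt "0 0 0 0 0 -0.06 0.018"

```text
time_s: 15.55
tool_pos: [439.2, 228.1, 152.1]
tool_rot: [-179.9, -0.0, 81.0]
wrist_force: [0.4, -0.1, -1.5]
finger_gap: 25.8
grasp_force: 30.0
```

Call:
drive_tool --pt "0 0 0 0 0 -0.015 0.018" --pt "0 0 0 0 0 -0.03 0.018" --pt "0 0 0 0 0 -0.03 0.018" --pt "0 0 0 0 0 -0.03 0.018" --pt "0 0 0 0 0 -0.03 0.018"

```text
time_s: 15.97
tool_pos: [438.9, 227.9, 180.2]
tool_rot: [-179.9, 0.0, 81.0]
wrist_force: [-0.3, -0.9, -2.0]
finger_gap: 25.7
grasp_force: 30.0
```

Run:
```python
from h import *
p,R,s=cur();print(p,s["tool_rot"],s["wrist_force"],s["wrist_torque"],s["finger_gap"])
print(rel(p,R,[461.5,23,p[2]],pose(-9)))
```

```text
[438.94452025 227.94806569 180.23697884] [-1.79884983e+02  7.49917979e-03  8.10078134e+01] [-0.27552109 -0.89792009 -1.95677448] [-0.11225642  0.07956305 -0.0065321 ] 25.70613028083012
(array([-0.002 ,  0.0001,  0.0001]), array([-1.989e-01,  5.430e-02, -1.000e-04]))
```

Call:
drive_tool --pt "0 0 0 -0.015 0.004 0 0.018" --pt "0 0 0 -0.045 0.012 0 0.018" --pt "0 0 0 -0.08 0.022 0 0.018" --pt "0 0 0 -0.115 0.031 0 0.018" --pt "0 0 0 -0.15 0.041 0 0.018"

```text
time_s: 16.38
tool_pos: [455.6, 72.1, 179.7]
tool_rot: [-179.8, 0.0, 81.0]
wrist_force: [0.6, 0.5, -1.2]
finger_gap: 25.8
grasp_force: 30.0
```

Call:
drive_tool --pt "0 0 0 -0.025 0.007 0.01 0.018" --pt "0 0 0 -0.04 0.011 0.03 0.018" --pt "0 0 0 -0.049 0.0135 0.05 0.018" --pt "0 0 0 -0.049 0.0135 0.07 0.018" --pt "0 0 0 -0.049 0.0135 0.07 0.018"

```text
time_s: 16.8
tool_pos: [459.6, 22.6, 107.0]
tool_rot: [-179.5, 0.0, 80.9]
wrist_force: [-1.5, 0.5, -2.3]
finger_gap: 26.0
grasp_force: 30.0
```

Call:
drive_tool --pt "0 0 0 0 0 0 0.018" --pt "0 0 0 0 0 0 0.018" --pt "0 0 0 0 0 0 0.018" --pt "0 0 0 0 0 0 0.018"

```text
time_s: 17.13
tool_pos: [462.4, 23.3, 111.5]
tool_rot: [180.0, -0.0, 81.0]
wrist_force: [0.6, -0.0, -1.0]
finger_gap: 25.8
grasp_force: 30.0
```

Run:
```python
from h import *
from cell import imaging
p,R,s=cur();print(p,s["tool_rot"],s["wrist_force"],s["wrist_torque"],s["finger_gap"])
f=imaging.grab_frame("side");np.savez("f6_side.npz",**f)
t=imaging.grab_frame("top");np.savez("f6_top.npz",**t)
o=(232,195)
tip=p+R.apply([0,0,81.4])
print("expected tip",tip,(np.array(proj(f,tip))-o)*10, "ring",(np.array(proj(f,[461.5,23,3]))-o)*10)
a=f["frame"][o[1]:o[1]+60,o[0]:o[0]+80,::-1]
cv2.imwrite("pics/c6.png",cv2.resize(np.ascontiguousarray(a),(800,600),interpolation=cv2.INTER_CUBIC))
```

```text
[462.40578962  23.34069828 111.53252761] [ 1.79989345e+02 -2.68579653e-02  8.10369890e+01] [ 0.6431469  -0.04558892 -0.98849876] [-0.08957634  0.08852744  0.02240236] 25.7868645779095
expected tip [462.4266877   23.37603092  30.13253796] [326.42430423 467.70990746] ring [322.92426982 576.42868091]
```

View pics/c6.png

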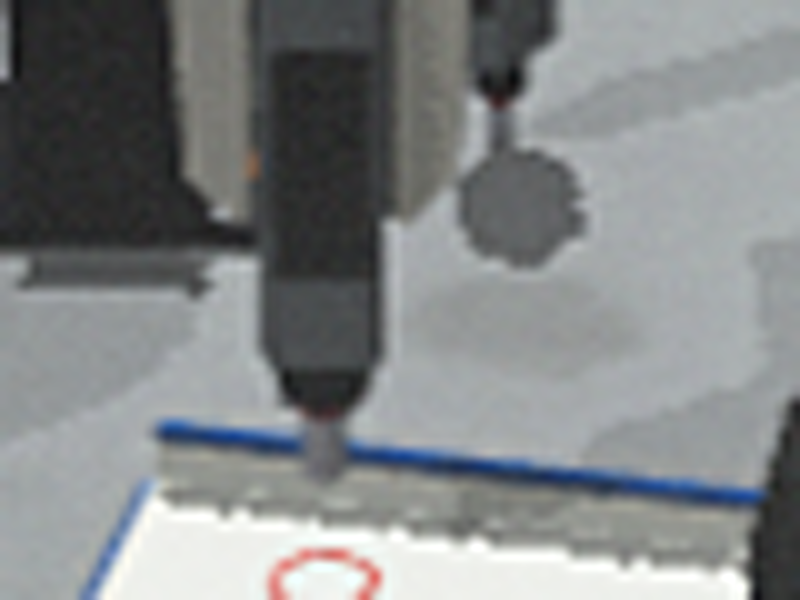

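The crop shows the probe tip at (326,470), directly over the ring at (325,580), and it agrees with the predicted tip to about 1 mm. I'll lower it slowly.

Call:
drive_tool --pt "0 0 0 0 -0.0009 0.005 0.018" --pt "0 0 0 0 -0.0009 0.012 0.018" --pt "0 0 0 0 -0.0009 0.018 0.018" --pt "0 0 0 0 -0.0009 0.022 0.018" --pt "0 0 0 0 -0.0009 0.024 0.018"

```text
time_s: 17.65
tool_pos: [460.6, 23.2, 85.7]
tool_rot: [-179.8, -0.0, 81.0]
wrist_force: [0.4, 0.3, -1.4]
finger_gap: 26.1
grasp_force: 30.0
```

Call:
drive_tool --pt "0 0 0 0 0 0.001 0.018" --pt "0 0 0 0 0 0.002 0.018" --pt "0 0 0 0 0 0.003 0.018" --pt "0 0 0 0 0 0.004 0.018" --pt "0 0 0 0 0 0.0045 0.018"

```text
time_s: 18.07
tool_pos: [461.0, 23.2, 82.2]
tool_rot: [-179.9, -0.0, 81.0]
wrist_force: [-0.4, -0.4, 0.8]
finger_gap: 25.8
grasp_force: 30.0
```

Call:
drive_tool --pt "0 0 0 0 0 0.0005 0.018" --pt "0 0 0 0 0 0.001 0.018" --pt "0 0 0 0 0 0.0015 0.018" --pt "0 0 0 0 0 0.002 0.018" --pt "0 0 0 0 0 0.002 0.018"

```text
time_s: 18.48
tool_pos: [461.1, 23.2, 80.1]
tool_rot: [-179.9, -0.0, 81.0]
wrist_force: [-1.3, -0.1, 3.1]
finger_gap: 25.9
grasp_force: 30.0
```

Call:
drive_tool --pt "0 0 0 0 0 0 0.018" --pt "0 0 0 0 0 0 0.018" --pt "0 0 0 0 0 0 0.018" --pt "0 0 0 0 0 0 0.018" --pt "0 0 0 0 0 0 0.018"

```text
time_s: 18.9
tool_pos: [461.0, 23.2, 80.2]
tool_rot: [-179.9, -0.0, 81.0]
wrist_force: [-0.9, -0.1, 1.6]
finger_gap: 26.1
grasp_force: 30.0
```

Run:
```python
from h import *
from cell import imaging
p,R,s=cur();print(p,s["tool_rot"],s["wrist_force"],s["finger_gap"])
F=[]
for i in range(6):
    f=imaging.grab_frame("side");p,R,s=cur();F.append(np.r_[p,s["wrist_force"]])
print(np.round(np.mean(F,0),2))
o=(232,205)
a=f["frame"][o[1]:o[1]+60,o[0]:o[0]+80,::-1]
cv2.imwrite("pics/c7.png",cv2.resize(np.ascontiguousarray(a),(800,600),interpolation=cv2.INTER_CUBIC))
```

```text
[461.04841765  23.22720097  80.15356851] [-1.79924608e+02 -1.69942831e-02  8.10043624e+01] [-0.93415151 -0.14843799  1.56080786] 26.06149449214056
[ 4.6105e+02  2.3230e+01  8.0150e+01 -7.3000e-01 -2.5000e-01  2.3100e+00]
```

View pics/c7.png

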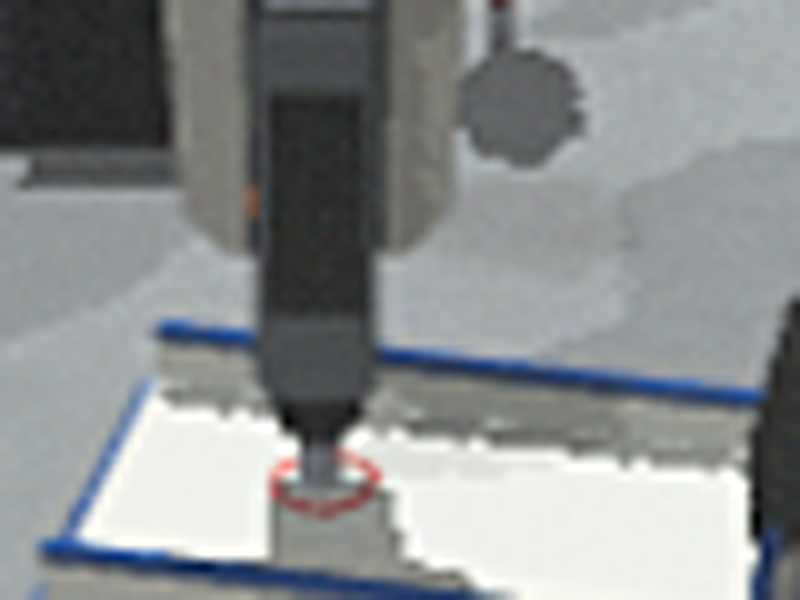

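The probe stands inside the ring, with its tip at crop (320,482) and the ring centred at (326,483), and the red band is no longer visible. Net force is about 3.7 N, so compression is about 4.2 mm. I'll press 1 mm more for margin.

Call:
drive_tool --pt "0 0 0 0 0 0.0005 0.018" --pt "0 0 0 0 0 0.001 0.018" --pt "0 0 0 0 0 0.001 0.018" --pt "0 0 0 0 0 0.001 0.018" --pt "0 0 0 0 0 0.001 0.018"

```text
time_s: 19.62
tool_pos: [461.0, 23.2, 79.1]
tool_rot: [-179.9, -0.0, 81.0]
wrist_force: [-1.0, -0.2, 2.7]
finger_gap: 26.3
grasp_force: 30.0
```

Call:
drive_tool --pt "0 0 0 0 0 0 0.018" --pt "0 0 0 0 0 0 0.018" --pt "0 0 0 0 0 0 0.018" --pt "0 0 0 0 0 0 0.018" --pt "0 0 0 0 0 0 0.018"

```text
time_s: 20.03
tool_pos: [461.0, 23.2, 79.1]
tool_rot: [-179.9, -0.0, 81.0]
wrist_force: [-0.7, -1.0, 1.8]
finger_gap: 26.0
grasp_force: 30.0
```

Run:
```python
from h import *
from cell import imaging,ticket
F=[]
for i in range(6):
    imaging.grab_frame("side");p,R,s=cur();F.append(np.r_[p,s["wrist_force"],s["tool_rot"]])
m=np.mean(F,0);print(np.round(m,2))
if 78.4<m[2]<79.9 and 1.8<m[5]<4.5: print(ticket.job_done())
```

```text
[ 4.6104e+02  2.3240e+01  7.9150e+01 -8.3000e-01 -8.0000e-02  2.8400e+00
 -1.7993e+02 -2.0000e-02  8.1000e+01]
the job is handed in; nothing more can be done
None
```

I handed the job in at about 20 s: the four stoppers are in the dish, the empty tray is back flat and released, and the gauge is held upright with its probe inside the red ring, pressed in about 5 mm at roughly 4 N.

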